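Slide the painted decoy's tray onto the marked rails of the drying rack

ROBOT

A 6-joint arm with a two-finger parallel gripper is mounted at the origin on the work surface. World frame = base frame: x ahead of the robot, y to its left, z up, the work surface at z = 0. Lengths are in m, angles in rad, forces in N, time in s.
With the tool pointing down it reaches from about 0.425 to 0.925 m from the base axis. Payload 12.5 kg.
Tool frame: the origin (TCP) lies between the finger pads; the fingertips stand 25 mm ahead of it and the grasp point (between the pads) lies 6 mm ahead of it; z points along the fingers, y is the line along which they close (so a half turn about z gives the same grasp; the last joint's range is limited). The gripper opens to 85 mm and grips with 20 to 120 N. Pads are 22 mm wide; open, the fingers measure 114 mm over their backs; the gripper's body (76 mm by 85 mm) begins 54 mm behind the grasp point. The pads swing forward as they close: fully open they stand 13 mm farther back than shut.
Start: joints at [-1.402, 0.491, 1.559, -0, 1.092, -0.106], TCP at [0.17, -0.602, 0.256] pointing down, gripper open.
Joint ranges: [-3.1, 3.1], [-0.84, 2.19], [0.05, 2.79], [-1.13, 4.28], [0.06, 2.93], [-2.69, 2.69]. Speed limits (rad/s): [2.22, 2.22, 2.79, 3.14, 3.14, 3.14].

INTERFACE

Orientations are given as a 3x3 rotation matrix whose columns are the frame's x, y, z axes.
In Python, from plant import * gives the robot as it stands.
- The arm moves only by the tool send_rows, never from a script. Its arguments are lists of equal length, an entry for each row: "translation": the shift along the world's x, y, z in m, a list of three; "dr": the turn, a rotation vector about the world's x, y, z in rad, a list of three; "fingers": the gripper command: -1 is shut, 1 is fully open, values between are in proportion. In form: {"translation": [[dx, dy, dz], ...], "dr": [[rx, ry, rz], ...], "fingers": [fingers, ...]}. A call has 1 to 5 rows; each row is the pose to reach, as a shift and turn from the pose commanded when the call began; what a row does not reach only later rows make up. A row lasts 1/12 s, in which the tool goes at most 41.7 mm and 7.16 degrees, less where a joint would pass 70% of its speed; a pose out of reach is approached as far as the arm can. A call with a gripper value outside its range is refused whole. The fingers move at their own pace and stop on an object; the grip force is fixed at half the most. Time passes only in rows, so rows that repeat a pose let the fingers close. It gives the time, the measured TCP pose, the force, the opening and the grip force at its end, in the units of the state.
- get_obs(): the state, without advancing time (a new reading comes with each control period).
- grab_frame(name): name is "side" or "top"; returns a dict with "pixels" (420x560x3 uint8, blue, green, red), "z_map" (420x560 float32, m along the optical axis (not along the pixel's ray), 0 where there is no reading), "fx", "fy", "cx", "cy" (pixels), "cam_to_world" (4x4, takes a point from camera to world coordinates). Camera axes: x right, y down, z forward; pixel columns grow to the right and rows downward; lengths in m; the calibration is good to about 2 mm. A picture is of the moment at which its call begins.
- hand_in(): hands the job in; it is judged then, once.
The state is a dict: "t": time; "qpos": joint angles; "joint_vel": joint speeds; "effort": joint torques, N m; "ee_pos": TCP position; "ee_rot": TCP orientation; "ft_force": force on the tool from outside, world axes, zero at the start; "torque": the same for the moment, N m; "width": opening from 0.0 (shut) to 1.0 (fully open); "grasp_force": force on a finger pad.
Only numpy, scipy, OpenCV 4.12 (cv2) and the standard library are available. Lean on these libraries where they do the work, as an engineer would, in place of code of your own. Each camera call takes 0.05 s, during which the arm holds its last target. There are 200 camera calls.

TASK

Pick up the drying tray with the little painted decoy by its blue handle and slide it into the wooden drying rack, on the rail pair that is level with the orange ball of the marker post standing beside the rack. The rails may sit a centimetre or so off to the side or in depth, so feel your way in gently without forcing anything, push the tray against the sprung bumper at the back until its front edge is past the small lips, lower it so that it lies flat behind them, and let go. Keep the tray roughly level and leave the cup, the jar and the can alone.

Things in the scene. Friction and masses are not known exactly. Their poses are not given: they have to be found in the camera images.
- rack: Fixed wooden drying rack, 240 mm high; origin: centre of its foot on the table, z up. The mouth faces its own -x; trays slide in along +x on one of two pairs of steel L-rails, at 60 (low) and 145 mm (high). Posts at x = -35 and +75, y = +-106 mm; a bar across them 225 mm up. All rails, lips and bumpers hang on one stiff steel ladder, see rack_mouth. More than 40 N on any of it is too rough.
- rack_mouth (a point): Nominal middle of the mouth ends of the low rails (rack x = -73 mm, 60 mm up; rack axes). IMPORTANT: this and the other rack points are nominal: the ladder with all rails, lips and bumpers is clamped up to 14 mm to either side (y) and up to 12 mm in depth (x) from there, which no listed pose shows. Heights are true. The rail ends are blunt, without lead-in.
- home_low (a point): Low pair: nominal place of the middle of the tray's underside when home (rack x = y = 0, 60 mm up). Ledges 21 mm wide, top at this height, run from x = -73 to +103 mm; outside them guide walls rise 22 mm, 155 mm apart inside, centred on y = 0. A lip 5 mm high stands on each ledge's mouth end, from x = -73 to -65 mm. Ladder shift: see rack_mouth.
- home_high (a point): The same for the high pair, 145 mm up. At the back of each pair, midway between its rails, is a black, slick sprung bumper, its face nominally at rack x = +61 mm when free; it starts to yield at about 2 N, gains 1 N per mm and stops hard after 8 mm of travel. Ladder shift: see rack_mouth.
- tray: Loose aluminium tray, 0.2 to 0.35 kg, 130 mm long (x), 150 wide (y), 5 thick. Origin: centre of the sheet's underside, z up. The +x edge goes in first; a tongue leads from the -x edge (x = -65) to the handle. The fixed brown decoy reaches 63 mm up. Home: flat on both ledges, -x edge just behind the lips, bumper pressed in 4 mm holding it there (press a little more than 4 mm to get past the lips).
- tray_handle (a point): Grip point of the tray's blue handle, an upright block at the end of the tongue: 14 mm thick along the tray's x, 44 mm wide along y, top 45 mm above the tray's underside. This point is at tray x = -130 mm, y = 0, 30 mm above the underside; tray axes.
- marker_low: Steel marker post 193 mm tall, fixed on a 34 mm round foot (origin: under the foot), with an orange ball at 65 mm, for the low rail pair. It counts only if it is the one right beside the rack (about 155 mm from the rack's origin, towards world +x near the mouth); the other post is parked over 250 mm away and means nothing.
- marker_high: The other steel marker post, alike, with its orange ball at 150 mm, the height of the high rail pair. It counts only if it is the one standing right beside the rack.
- cup: Bystander: loose clear plastic cup, 72 mm wide, 85 mm tall; origin under its centre.
- jar: Bystander: loose paint jar with a yellow cap, 56 mm wide, 75 mm tall; origin under its centre.
- can: Bystander: loose aluminium drinks can, 66 mm wide, 120 mm tall; origin under its centre.
Not all that is in view belongs to the job. Leave any pink or purple look-alike of the marker_low alone.

How it is judged:
On the way:
1. the tray's leading edge is between the rails of the marked pair, part-way in (((horizontal distance between marker_low and rack below 0.22 m and x of tray in the frame of rack between -0.115 and -0.035 m and y of tray in the frame of rack between -0.018 and 0.018 m and z of tray in the frame of rack between 0.057 and 0.082 m) or (horizontal distance between marker_high and rack below 0.22 m and x of tray in the frame of rack between -0.115 and -0.035 m and y of tray in the frame of rack between -0.018 and 0.018 m and z of tray in the frame of rack between 0.142 and 0.167 m))), for 0.1 s.
At the end, for the whole second after the job is handed in: The tray lies flat (0.022 rad) on the marked rail pair, its underside at the rail height (-2.5 to +1.8 mm), so behind the lips; its middle within 16 mm of nominal home along the rack, 18 mm across (this covers the ladder's shift), square within 0.06 rad, at rest and let go (((horizontal distance between marker_low and rack below 0.22 m and x of tray in the frame of rack between -0.016 and 0.016 m and y of tray in the frame of rack between -0.018 and 0.018 m and z of tray in the frame of rack between 0.0575 and 0.0618 m) or (horizontal distance between marker_high and rack below 0.22 m and x of tray in the frame of rack between -0.016 and 0.016 m and y of tray in the frame of rack between -0.018 and 0.018 m and z of tray in the frame of rack between 0.1425 and 0.1468 m)) and angle between tray's own z axis and vertical below 0.022 rad and angle between the x axis of tray and the x axis of rack, either way round below 0.06 rad and linear speed of tray below 0.01 m/s and contact force between the fingers and tray below 0.1 N); the robot touches nothing.
It fails at once if the rack is pushed with more than 40 N, by the tray or by the robot (contact force between any of tray, the fingers, the arm and rack above 40 N).
It fails at once if the tray is tipped more than 0.5 rad (angle between tray's own z axis and vertical above 0.5 rad).
It fails at once if the cup, jar or can is moved more than 30 mm (distance of any of cup, jar, can from where it was at the start of the episode above 0.03 m).
It also fails if it takes over 72 s, if anything falls off the work surface, if the arm or the gripper's body presses on something with over 40 N, if the wrist force passes 120 N, or if a joint passes its speed limit or range.

## Working session

There is one attempt and no reset: what is moved stays moved. The work goes in short steps, Python scripts to look and compute and a tool call to move; the robot and the scene stay as the last step left them, time stands still between calls to the robot, and variables do not carry over. Pictures are saved under pics/ and viewed, at most 10 in all, crops included, and the job is handed in when it is done.

Besides the shell and the picture viewer there is one more tool, called after "Call:" in YAML: its name, and indented under it one key for each argument. send_rows: Moves the arm, as the interface text tells. Its arguments: {"type":"object","properties":{"translation":{"type":"array"},"dr":{"type":"array"},"fingers":{"type":"array"}},"required":["translation","dr","fingers"]}

```bash
mkdir -p pics; ls; cat > h.py <<'E'
from plant import *
import numpy as np, cv2
def world(f):
    z=f["z_map"]; v,u=np.indices(z.shape)
    p=np.stack([(u-f["cx"])/f["fx"]*z,(v-f["cy"])/f["fy"]*z,z,np.ones_like(z)],-1)
    return (p@np.array(f["cam_to_world"]).T)[...,:3]
E
python3 - <<'E'
from h import *
import pickle
for n in("side","top"):
    f=grab_frame(n); cv2.imwrite(f"pics/{n}0.png",f["pixels"]); pickle.dump(f,open(n+"0.pkl","wb"))
    print(n,f["fx"],f["cx"],f["cy"],np.round(f["cam_to_world"],3).tolist())
print(get_obs())
E
```

```text
pics
side 451.1221974646677 282.7264865248786 202.71313611754243 [[-0.998, -0.023, 0.051, 0.556], [-0.053, 0.674, -0.737, 0.71], [-0.017, -0.739, -0.674, 0.808], [0.0, 0.0, 0.0, 1.0]]
top 499.46621536063594 274.6409777803844 203.78330478347263 [[-0.039, -0.979, 0.2, 0.343], [-0.999, 0.039, -0.003, -0.049], [-0.004, -0.2, -0.98, 1.361], [0.0, 0.0, 0.0, 1.0]]
{'t': 0.1, 'qpos': array([-1.40159858e+00,  4.91497581e-01,  1.55940411e+00, -1.26701318e-05,
        1.09170356e+00, -1.05577203e-01]), 'joint_vel': array([ 0.00076531, -0.00133703, -0.00157758, -0.00141704, -0.00116386,
        0.0006367 ]), 'effort': array([ 2.42270442e-03, -6.19448662e+01, -2.62025803e+01, -1.46389748e-04,
        2.95468351e-03,  1.19917414e-05]), 'ee_pos': array([ 0.16958375, -0.60136434,  0.25578185]), 'ee_rot': array([[ 9.62484706e-01,  2.71335876e-01, -1.81595184e-04],
       [ 2.71335920e-01, -9.62484195e-01,  9.96239596e-04],
       [ 9.55330494e-05, -1.00813867e-03, -9.99999487e-01]]), 'ft_force': array([ 0.14447097, -0.3445232 , -0.18205536]), 'torque': array([0.02375071, 0.04068872, 0.03786207]), 'grasp_force': 0.0, 'width': 0.9996068456204147}
```

View pics/side0.png

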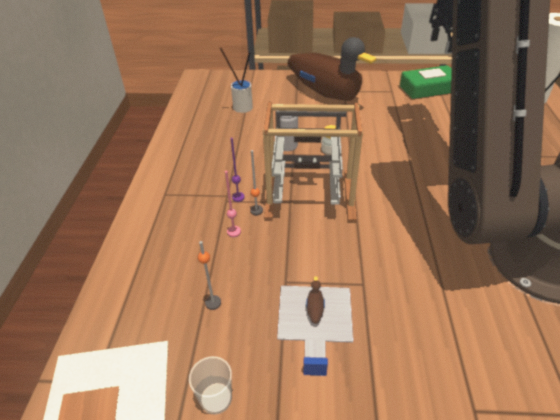

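View pics/top0.png

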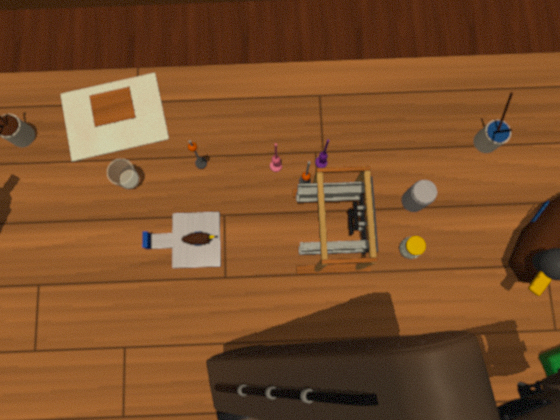

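The side view shows the marker with the low ball (255,193) right beside the rack, so it is the low pair. The other post (204,258; foot 211,302) is parked. The tray handle is at (315,366). In the top view the handle is at (147,241), the tray spans (172–221, 212–267), and the rack mouth is at u≈298, facing the tray.

```bash
python3 - <<'E'
from h import *
import pickle
F={n:pickle.load(open(n+"0.pkl","rb")) for n in("side","top")}
for n,f in F.items():
    W=world(f); hsv=cv2.cvtColor(f["pixels"],cv2.COLOR_BGR2HSV); h,s,v=cv2.split(hsv)
    ok=f["z_map"]>0
    R=lambda u0,u1,v0,v1:(np.indices(h.shape)[1]>=u0)&(np.indices(h.shape)[1]<u1)&(np.indices(h.shape)[0]>=v0)&(np.indices(h.shape)[0]<v1)
    r1,r2=(R(270,370,270,390),R(250,380,95,235)) if n=="side" else (R(135,230,200,275),R(285,385,160,280))
    # handle
    m=ok&r1&(h>105)&(h<130)&(s>150); p=W[m]; print(n,"handle n",m.sum(),p.min(0).round(4),p.max(0).round(4), "top", p[p[:,2]>.038].mean(0).round(4) if (p[:,2]>.038).any() else "")
    # tray sheet
    m=(ok&r1&(s<70)&(v>110)).astype(np.uint8); m=cv2.morphologyEx(m,cv2.MORPH_OPEN,np.ones((19,19)))
    c=max(cv2.findContours(m,0,2)[0],key=cv2.contourArea); 
    C=np.array(f["cam_to_world"])
    d=np.stack([(c[:,0,0]-f["cx"])/f["fx"],(c[:,0,1]-f["cy"])/f["fy"],np.ones(len(c))],1)@C[:3,:3].T
    q=C[:3,3]+d*((0.005-C[2,3])/d[:,2:]); rc=cv2.minAreaRect((q[:,:2]*1000).astype(np.float32)); print("tray rect mm",rc, cv2.boxPoints(rc).round(0).tolist())
    # rack steel rails / bars
    p=W[ok&r2]; sub=s[ok&r2]; vv=v[ok&r2]
    for lo,hi in((.05,.064),(.064,.09),(.14,.149),(.149,.172),(.213,.245)):
        k=(p[:,2]>lo)&(p[:,2]<hi); a=p[k]
        print(lo,hi,k.sum(), np.percentile(a[:,:2],[2,50,98],axis=0).round(3).tolist() if k.sum()>5 else "")
    np.save(n+"W.npy",W)
    big=cv2.resize(f["pixels"][90:240,230:390] if n=="side" else f["pixels"][150:285,280:400],None,fx=4.4,fy=4.4,interpolation=cv2.INTER_CUBIC)
    cv2.imwrite(f"pics/{n}crop.png",big[:600,:800])
E
```

```text
side handle n 48 [0.5147 0.2943 0.0438] [0.5491 0.3028 0.0493] top [0.5302 0.2987 0.047 ]
tray rect mm ((490.15167236328125, 182.41270446777344), (98.14108276367188, 66.4238510131836), 89.6393814086914) [[457.0, 134.0], [523.0, 133.0], [524.0, 231.0], [457.0, 232.0]]
0.05 0.064 630 [[0.438, -0.407], [0.543, -0.195], [0.666, -0.111]]
0.064 0.09 933 [[0.437, -0.428], [0.563, -0.246], [0.688, -0.11]]
0.14 0.149 584 [[0.439, -0.267], [0.548, -0.186], [0.654, -0.11]]
0.149 0.172 649 [[0.437, -0.287], [0.557, -0.205], [0.683, -0.11]]
0.213 0.245 1571 [[0.437, -0.282], [0.546, -0.168], [0.655, -0.15]]
top handle n 88 [0.5091 0.2879 0.0154] [0.5464 0.3003 0.0518] top [0.5279 0.2931 0.0453]
tray rect mm ((483.82330322265625, 170.76707458496094), (56.10798263549805, 54.26238250732422), 87.7612075805664) [[456.0, 144.0], [510.0, 142.0], [512.0, 198.0], [458.0, 200.0]]
0.05 0.064 458 [[0.442, -0.28], [0.62, -0.208], [0.632, -0.114]]
0.064 0.09 548 [[0.435, -0.286], [0.543, -0.249], [0.684, -0.112]]
0.14 0.149 760 [[0.472, -0.275], [0.615, -0.206], [0.632, -0.115]]
0.149 0.172 651 [[0.433, -0.273], [0.563, -0.231], [0.644, -0.113]]
0.213 0.245 1676 [[0.432, -0.276], [0.54, -0.221], [0.652, -0.152]]
```

View pics/topcrop.png

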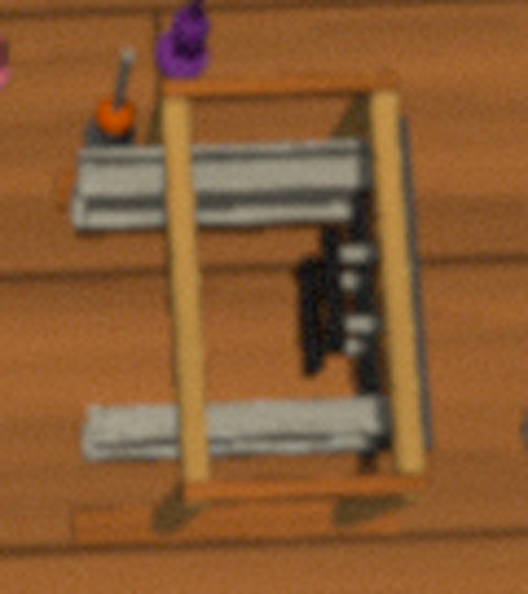

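View pics/sidecrop.png

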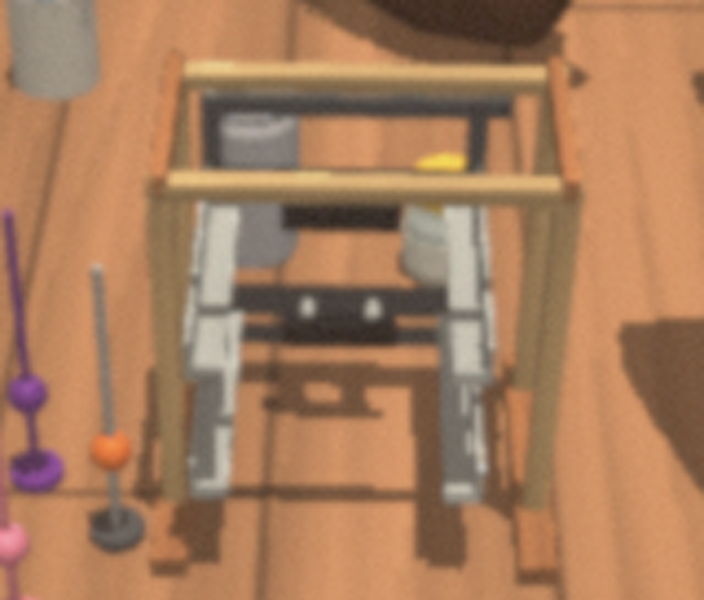

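The top crop shows the rack slightly yawed, with the high rails' mouth ends at about (80,150) and (90,405). In the side crop the low-rail mouth ends are at (190–232, 490) and (442–482, 490), with the low bumper around (340,325). Next I refine the tray, rack and ladder poses by rays.

```bash
cat >> h.py <<'E'
def ray(f,uv,z):
    C=np.array(f["cam_to_world"]); uv=np.atleast_2d(np.float64(uv))
    d=np.stack([(uv[:,0]-f["cx"])/f["fx"],(uv[:,1]-f["cy"])/f["fy"],np.ones(len(uv))],1)@C[:3,:3].T
    return (C[:3,3]+d*((z-C[2,3])/d[:,2:]))[:,:2]
E
python3 - <<'E'
from h import *
import pickle
F={n:pickle.load(open(n+"0.pkl","rb")) for n in("side","top")}
for n,f in F.items():
    W=world(f); h,s,v=cv2.split(cv2.cvtColor(f["pixels"],cv2.COLOR_BGR2HSV)); ok=f["z_map"]>0
    k=np.zeros_like(h)
    (a,b,c,d)=(270,370,270,390) if n=="side" else (135,230,200,275)
    k[c:d,a:b]=((s<85)&(v>100))[c:d,a:b]
    k=cv2.morphologyEx(k,cv2.MORPH_CLOSE,np.ones((25,25))); k=cv2.morphologyEx(k,cv2.MORPH_OPEN,np.ones((33,33)))
    c=max(cv2.findContours(k,0,2)[0],key=cv2.contourArea)
    rc=cv2.minAreaRect((ray(f,c[:,0],.005)*1000).astype(np.float32)); print(n,"tray",np.round(rc[0],1),np.round(rc[1],1),round(rc[2],2))
    r=np.zeros_like(ok); (a,b,c,d)=(255,370,95,150) if n=="side" else (310,385,160,268); r[c:d,a:b]=1
    m=ok&r&(W[...,2]>.205)&(W[...,2]<.25)&(h>8)&(h<28)&(s>60)
    P=W[m]
    for nm,q in(("front",P[P[:,1]>-.20]),("back",P[P[:,1]<-.24])):
        if len(q)<10: continue
        A=np.polyfit(q[:,0],q[:,1],1); print(" bar",nm,len(q),"yaw",np.degrees(np.arctan(A[0])).round(2),"x",np.percentile(q[:,0],[1,99]).round(3),"y@.54",np.polyval(A,.54).round(4),"zmax",q[:,2].max().round(3))
s,t=F["side"],F["top"]
c2=lambda p:np.array(p)/4.4+np.array([230,90]); ct=lambda p:np.array(p)/4.4+np.array([280,150])
print("side low lips inner ends z.065 L,R",ray(s,[c2((231,483)),c2((443,486))],.065).round(4).tolist())
print("side low bottoms z.057",ray(s,[c2((231,497)),c2((443,500))],.058).round(4).tolist())
print("side high mouth inner z.15",ray(s,[c2((238,362)),c2((447,372))],.149).round(4).tolist())
print("top high mouth: wall top outer ends z.167", ray(t,[ct((80,150)),ct((362,142))],.167).round(4).tolist(), "R", ray(t,[ct((88,455)),ct((385,440))],.167).round(4).tolist())
E
```

```text
side tray [530.4 167.8] [153.2 136.3] 2.29
 bar front 920 yaw 0.07 x [0.435 0.657] y@.54 -0.1568 zmax 0.249
 bar back 694 yaw 0.04 x [0.438 0.654] y@.54 -0.2649 zmax 0.248
top tray [529.4 166.9] [129.7 148.6] 89.06
 bar front 788 yaw -0.5 x [0.43  0.653] y@.54 -0.1635 zmax 0.249
 bar back 934 yaw -0.05 x [0.43  0.652] y@.54 -0.2692 zmax 0.247
side low lips inner ends z.065 L,R [[0.6134, -0.1137], [0.4951, -0.1152]]
side low bottoms z.057 [[0.6133, -0.1097], [0.4949, -0.1113]]
side high mouth inner z.15 [[0.6083, -0.1168], [0.4977, -0.1118]]
top high mouth: wall top outer ends z.167 [[0.6336, -0.1129], [0.6319, -0.2706]] R [[0.4631, -0.109], [0.4649, -0.2707]]
```

Estimated poses (world):

| Item | Estimate |
|---|---|
| Tray | centre ≈ (0.530, 0.167), +x along world −y |
| Handle | ≈ (0.529, 0.296) |
| Rack | origin ≈ (0.543, −0.193), insertion along −y |
| Ladder | middle x ≈ 0.551, mouth y ≈ −0.113 |

I'll raise the arm and travel over the rack.

Call:
send_rows:
  translation:
    - [0.02,0.02,0.03]
    - [0.04,0.04,0.06]
    - [0.06,0.06,0.09]
    - [0.08,0.08,0.11]
    - [0.1,0.1,0.14]
  dr:
    - [0,0,-0.055]
    - [0,0,-0.11]
    - [0,0,-0.165]
    - [0,0,-0.22]
    - [0,0,-0.2747]
  fingers: [1,1,1,1,1]

```text
t: 0.52
ee_pos: [0.2702, -0.5001, 0.3962]
ee_rot: [[1.0, -0.003, -0.001], [-0.003, -1.0, 0.002], [-0.001, -0.002, -1.0]]
ft_force: [-0.0, -0.7, 0.1]
width: 0.999
grasp_force: 0.0
```

Call:
send_rows:
  translation:
    - [0.025,0.03,0]
    - [0.05,0.06,0]
    - [0.075,0.09,0]
    - [0.1,0.12,0]
    - [0.125,0.15,0]
  dr:
    - [0,0,0]
    - [0,0,0]
    - [0,0,0]
    - [0,0,0]
    - [0,0,0]
  fingers: [1,1,1,1,1]

```text
t: 0.93
ee_pos: [0.3954, -0.3499, 0.3962]
ee_rot: [[1.0, -0.0, -0.0], [-0.0, -1.0, 0.0], [-0.0, -0.0, -1.0]]
ft_force: [0.9, -0.4, 0.3]
width: 0.997
grasp_force: 0.0
```

Call:
send_rows:
  translation:
    - [0.025,0.03,0]
    - [0.05,0.06,0]
    - [0.075,0.09,0]
    - [0.1,0.12,0]
    - [0.125,0.15,0]
  dr:
    - [0,0,0]
    - [0,0,0]
    - [0,0,0]
    - [0,0,0]
    - [0,0,0]
  fingers: [1,1,1,1,1]

```text
t: 1.35
ee_pos: [0.5205, -0.1998, 0.3962]
ee_rot: [[1.0, 0.0, -0.0], [0.0, -1.0, 0.0], [-0.0, -0.0, -1.0]]
ft_force: [0.8, 0.0, 0.1]
width: 1.003
grasp_force: 0.0
```

Call:
send_rows:
  translation:
    - [0,0.036,0]
    - [0,0.072,0]
    - [0,0.108,0]
    - [0,0.144,0]
    - [0,0.18,0]
  dr:
    - [0,0,0]
    - [0,0,0]
    - [0,0,0]
    - [0,0,0]
    - [0,0,0]
  fingers: [1,1,1,1,1]

```text
t: 1.77
ee_pos: [0.5192, -0.0198, 0.3961]
ee_rot: [[1.0, 0.0, -0.001], [0.0, -1.0, 0.0], [-0.001, -0.0, -1.0]]
ft_force: [1.5, 0.4, -0.7]
width: 1.001
grasp_force: 0.0
```

Call:
send_rows:
  translation:
    - [0,0.036,0]
    - [0,0.072,0]
    - [0,0.108,0]
    - [0,0.144,0]
    - [0,0.18,0]
  dr:
    - [0,0,0]
    - [0,0,0]
    - [0,0,0]
    - [0,0,0]
    - [0,0,0]
  fingers: [1,1,1,1,1]

```text
t: 2.18
ee_pos: [0.5192, 0.1602, 0.3962]
ee_rot: [[1.0, 0.0, -0.0], [0.0, -1.0, -0.0], [-0.0, 0.0, -1.0]]
ft_force: [0.5, -0.3, -0.3]
width: 0.998
grasp_force: 0.0
```

Call:
send_rows:
  translation:
    - [0.002,0.03,0]
    - [0.004,0.06,0]
    - [0.006,0.09,0]
    - [0.008,0.12,0]
    - [0.01,0.136,-0.02]
  dr:
    - [0,0,0]
    - [0,0,0]
    - [0,0,0]
    - [0,0,0]
    - [0,0,0]
  fingers: [1,1,1,1,1]

```text
t: 2.6
ee_pos: [0.53, 0.2976, 0.3788]
ee_rot: [[1.0, 0.002, 0.004], [0.002, -1.0, 0.002], [0.005, -0.002, -1.0]]
ft_force: [1.6, -0.4, 0.4]
width: 0.999
grasp_force: 0.0
```

Call:
send_rows:
  translation:
    - [0,0,-0.04]
    - [0,0,-0.08]
    - [0,0,-0.12]
    - [0,0,-0.16]
    - [0,0,-0.2]
  dr:
    - [0,0,0]
    - [0,0,0]
    - [0,0,0]
    - [0,0,0]
    - [0,0,0]
  fingers: [1,1,1,1,1]

```text
t: 3.02
ee_pos: [0.5292, 0.2944, 0.1745]
ee_rot: [[1.0, 0.0, -0.0], [0.0, -1.0, -0.0], [-0.0, 0.0, -1.0]]
ft_force: [1.7, -0.2, 0.4]
width: 1.0
grasp_force: 0.0
```

Call:
send_rows:
  translation:
    - [0,0,-0.025]
    - [0,0,-0.05]
    - [0,0,-0.07]
    - [0,0,-0.075]
    - [0,0,-0.075]
  dr:
    - [0,0,0]
    - [0,0,0]
    - [0,0,0]
    - [0,0,0]
    - [0,0,0]
  fingers: [1,1,1,1,1]

```text
t: 3.43
ee_pos: [0.5291, 0.2942, 0.0999]
ee_rot: [[1.0, 0.0, -0.003], [0.0, -1.0, -0.001], [-0.003, 0.001, -1.0]]
ft_force: [0.3, 0.0, 0.6]
width: 0.996
grasp_force: 0.0
```

```bash
python3 - <<'E'
from h import *
f=grab_frame("side"); cv2.imwrite("pics/s1.png",cv2.resize(f["pixels"][250:420,200:400],None,fx=3,fy=3))
E
```

```text
(no output)
```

View pics/s1.png

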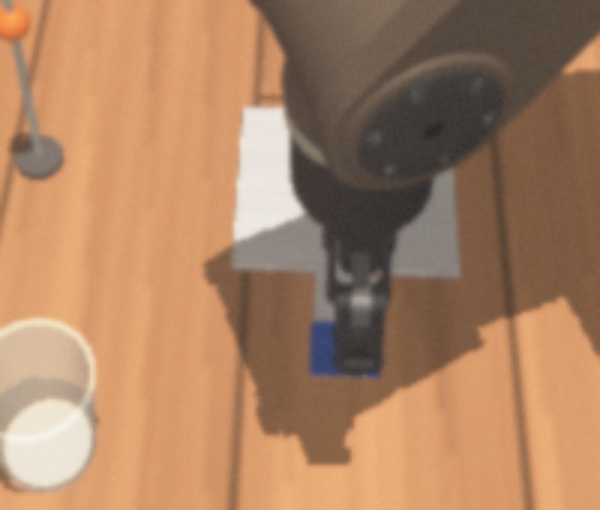

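The finger is centred over the blue handle (about (345,350) in the crop) with the cup well clear to the left. I'll descend and close.

Call:
send_rows:
  translation:
    - [0.002,0.001,-0.025]
    - [0.002,0.001,-0.045]
    - [0.002,0.001,-0.058]
    - [0.002,0.001,-0.062]
    - [0.002,0.001,-0.062]
  dr:
    - [0,0,0]
    - [0,0,0]
    - [0,0,0]
    - [0,0,0]
    - [0,0,0]
  fingers: [1,1,1,1,1]

```text
t: 3.9
ee_pos: [0.5317, 0.2955, 0.0394]
ee_rot: [[1.0, 0.0, -0.0], [0.0, -1.0, -0.0], [-0.0, 0.0, -1.0]]
ft_force: [-0.2, 0.2, 0.4]
width: 1.002
grasp_force: 0.0
```

Call:
send_rows:
  translation:
    - [0,0,0]
    - [0,0,0]
    - [0,0,0]
    - [0,0,0]
    - [0,0,0]
  dr:
    - [0,0,0]
    - [0,0,0]
    - [0,0,0]
    - [0,0,0]
    - [0,0,0]
  fingers: [-0.2,-0.4,-0.6,-0.8,-1]

```text
t: 4.32
ee_pos: [0.5317, 0.2955, 0.0398]
ee_rot: [[1.0, 0.0, 0.001], [0.0, -1.0, 0.0], [0.001, -0.0, -1.0]]
ft_force: [0.1, 0.2, 0.8]
width: 0.303
grasp_force: 0.0
```

Call:
send_rows:
  translation:
    - [0,0,0]
    - [0,0,0]
    - [0,0,0]
    - [0,0,0]
    - [0,0,0]
  dr:
    - [0,0,0]
    - [0,0,0]
    - [0,0,0]
    - [0,0,0]
    - [0,0,0]
  fingers: [-1,-1,-1,-1,-1]

```text
t: 4.73
ee_pos: [0.5317, 0.2955, 0.0398]
ee_rot: [[1.0, -0.0, 0.0], [-0.0, -1.0, 0.0], [0.0, -0.0, -1.0]]
ft_force: [-0.9, -0.1, 5.3]
width: 0.156
grasp_force: 59.4
```

Gripped at 13.3 mm, with TCP z = underside + 0.040. I'll lift and check that the tray stays level.

Call:
send_rows:
  translation:
    - [0,0,0.01]
    - [0,0,0.03]
    - [0,0,0.05]
    - [0,0,0.07]
    - [0,0,0.08]
  dr:
    - [0,0,0]
    - [0,0,0]
    - [0,0,0]
    - [0,0,0]
    - [0,0,0]
  fingers: [-1,-1,-1,-1,-1]

```text
t: 5.15
ee_pos: [0.5321, 0.2957, 0.1218]
ee_rot: [[1.0, 0.0, 0.002], [0.0, -1.0, 0.001], [0.002, -0.001, -1.0]]
ft_force: [-0.3, 0.6, -2.1]
width: 0.157
grasp_force: 58.9
```

Call:
send_rows:
  translation:
    - [0.003,-0.02,0]
    - [0.007,-0.05,0]
    - [0.011,-0.08,0]
    - [0.015,-0.11,0]
    - [0.018,-0.13,0]
  dr:
    - [0,0,0]
    - [0,0,0]
    - [0,0,0]
    - [0,0,0]
    - [0,0,0]
  fingers: [-1,-1,-1,-1,-1]

```text
t: 5.57
ee_pos: [0.5495, 0.1633, 0.1192]
ee_rot: [[1.0, -0.001, -0.001], [-0.001, -1.0, -0.0], [-0.001, 0.0, -1.0]]
ft_force: [-0.0, 0.7, -2.3]
width: 0.154
grasp_force: 58.9
```

Call:
send_rows:
  translation:
    - [0,-0.02,0]
    - [0,-0.03,0]
    - [0,-0.035,0]
    - [0,-0.035,0]
    - [0,-0.035,0]
  dr:
    - [0,0,0]
    - [0,0,0]
    - [0,0,0]
    - [0,0,0]
    - [0,0,0]
  fingers: [-1,-1,-1,-1,-1]

```text
t: 5.98
ee_pos: [0.5496, 0.131, 0.1193]
ee_rot: [[1.0, 0.0, -0.0], [0.0, -1.0, 0.0], [-0.0, -0.0, -1.0]]
ft_force: [-0.5, -0.5, -2.3]
width: 0.153
grasp_force: 58.9
```

```bash
python3 - <<'E'
from h import *
import pickle
for n in("side","top"):
    f=grab_frame(n); pickle.dump(f,open(n+"2.pkl","wb"))
    a=f["pixels"][85:345,210:410] if n=="side" else f["pixels"][145:325,180:400]
    cv2.imwrite(f"pics/{n}2.png",cv2.resize(a,None,fx=2.3 if n=="side" else 3.3,fy=2.3 if n=="side" else 3.3,interpolation=cv2.INTER_CUBIC))
im=[cv2.imread(f"pics/{n}2.png") for n in("side","top")]
H=min(i.shape[0] for i in im); im=[cv2.resize(i,(int(i.shape[1]*H/i.shape[0]),H)) for i in im]
o=np.hstack(im); k=min(800/o.shape[1],600/o.shape[0]); o=cv2.resize(o,None,fx=k,fy=k); print(o.shape); cv2.imwrite("pics/c2.png",o)
print(get_obs()["ee_pos"],get_obs()["ft_force"],get_obs()["torque"])
E
```

```text
(402, 800, 3)
[0.54952326 0.13140014 0.11929945] [ 0.00255958 -1.04815673 -2.19208309] [ 0.25683168  0.04750798 -0.01988384]
```

View pics/c2.png

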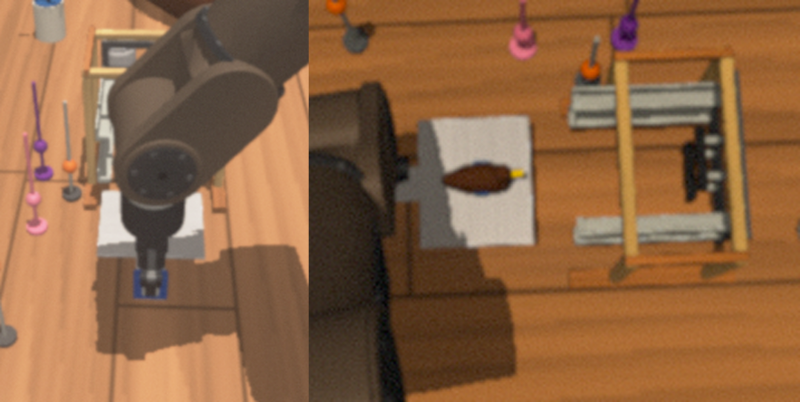

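The side view (left) and top view (right) show the tray level, with its leading edge at (530,118)–(535,243) and nearly square to the rails. Next I measure the tray in this pose.

```bash
python3 - <<'E'
from h import *
import pickle
for n in("side","top"):
    f=pickle.load(open(n+"2.pkl","rb"));W=world(f);h,s,v=cv2.split(cv2.cvtColor(f["pixels"],cv2.COLOR_BGR2HSV))
    m=(f["z_map"]>0)&(s<100)&(v>60)&(W[...,2]>.065)&(W[...,2]<.105)&(W[...,1]>-.09)&(W[...,1]<.075)&(W[...,0]>.43)&(W[...,0]<.66)
    P=W[m]; g=(P[:,1]>-.05)&(P[:,1]<.05)
    A=np.linalg.lstsq(np.c_[P[g],np.ones(g.sum())][:,[0,1,3]],P[g][:,2],rcond=None)[0]
    print(n,m.sum(),"slope x,y",A[:2].round(3),"z top at centre",(A@[.55,0,1]).round(4),"x",np.percentile(P[:,0],[.5,99.5]).round(4),"ymin",np.percentile(P[:,1],[.5]).round(4))
    v_,u_=np.where(m)
    q=ray(f,np.c_[u_,v_],.0845)
    for lo,hi in((-.06,-.045),(-.04,-.02),(-.02,0.0),(0.0,.02),(.02,.045)):
        k=(q[:,1]>lo)&(q[:,1]<hi); print("  y",lo,q[k,0].min().round(4),q[k,0].max().round(4))
    for lo in(.49,.51,.53,.55,.57,.59):
        k=(q[:,0]>lo)&(q[:,0]<lo+.02); print("  x",lo,"lead y",q[k,1].min().round(4))
# rails in top2: bright-grey points by depth, low-z inner ledges
f=pickle.load(open("top0.pkl","rb"));W=world(f);h,s,v=cv2.split(cv2.cvtColor(f["pixels"],cv2.COLOR_BGR2HSV))
m=(f["z_map"]>0)&(s<110)&(v>50)&(W[...,1]>-.26)&(W[...,1]<-.1)
for lo,hi in((.05,.068),(.072,.09),(.138,.15),(.155,.175)):
    k=m&(W[...,2]>lo)&(W[...,2]<hi); P=W[k]
    for nm,q in(("xhi",P[P[:,0]>.55]),("xlo",P[P[:,0]<.55])):
        if len(q)>8: print(lo,nm,len(q),np.percentile(q[:,0],[3,50,97]).round(4),np.percentile(q[:,1],[2,98]).round(4))
E
```

```text
side 1435 slope x,y [-0.001  0.005] z top at centre 0.0862 x [0.4765 0.6257] ymin [-0.0613]
  y -0.06 0.4762 0.6254
  y -0.04 0.4769 0.6262
  y -0.02 0.4761 0.6261
  y 0.0 0.4762 0.6259
  y 0.02 0.4771 0.626
  x 0.49 lead y -0.0538
  x 0.51 lead y 0.0205Traceback (most recent call last):
  File "<stdin>", line 14, in <module>
    return umr_minimum(a, axis, None, out, keepdims, initial, where)
ValueError: zero-size array to reduction operation minimum which has no identity
```

```bash
python3 - <<'E'
from h import *
import pickle
f=pickle.load(open("top2.pkl","rb"));W=world(f);h,s,v=cv2.split(cv2.cvtColor(f["pixels"],cv2.COLOR_BGR2HSV))
m=(f["z_map"]>0)&(s<100)&(v>60)&(W[...,2]>.065)&(W[...,2]<.105)&(W[...,1]>-.09)&(W[...,1]<.05)&(W[...,0]>.43)&(W[...,0]<.66)
v_,u_=np.where(m); q=ray(f,np.c_[u_,v_],.0845)
for lo,hi in((-.06,-.045),(-.04,-.02),(-.02,0.0),(0.0,.02),(.02,.045)):
    k=(q[:,1]>lo)&(q[:,1]<hi); print("  y",lo,q[k,0].min().round(4),q[k,0].max().round(4))
print("lead",q[:,1].min())
m=(f["z_map"]>0)&(s<110)&(v>50)&(W[...,1]>-.26)&(W[...,1]<-.1)
for lo,hi in((.05,.068),(.072,.09),(.138,.15),(.155,.175)):
    k=m&(W[...,2]>lo)&(W[...,2]<hi); P=W[k]
    for nm,q in(("xhi",P[P[:,0]>.55]),("xlo",P[P[:,0]<.55])):
        if len(q)>8: print(lo,nm,len(q),np.percentile(q[:,0],[3,50,97]).round(4),np.percentile(q[:,1],[2,98]).round(4))
E
```

```text
y -0.06 0.4746 0.6217
  y -0.04 0.4732 0.6228
  y -0.02 0.4736 0.6233
  y 0.0 0.4744 0.6216
  y 0.02 0.4733 0.6227
lead -0.06272187749554986
0.05 xhi 339 [0.6142 0.6232 0.6317] [-0.2568 -0.1133]
0.05 xlo 71 [0.4719 0.4793 0.4878] [-0.257  -0.1118]
0.072 xlo 104 [0.4718 0.4735 0.4761] [-0.2581 -0.1133]
0.138 xhi 363 [0.6144 0.623  0.6317] [-0.2573 -0.1176]
0.138 xlo 313 [0.4722 0.4851 0.4924] [-0.257 -0.114]
0.155 xhi 160 [0.5671 0.6317 0.6456] [-0.2577 -0.1149]
0.155 xlo 136 [0.4716 0.4738 0.5325] [-0.2587 -0.1138]
```

Both cameras agree: the ladder middle is about +3.5 mm in x from the tray, and the tray is square. I'll shift it, lower to underside ≈ 71 mm and stop just short of the mouth.

Call:
send_rows:
  translation:
    - [0.002,-0.01,-0.004]
    - [0.0035,-0.02,-0.007]
    - [0.0035,-0.03,-0.009]
    - [0.0035,-0.038,-0.009]
    - [0.0035,-0.038,-0.009]
  dr:
    - [0,0,0]
    - [0,0,0]
    - [0,0,0]
    - [0,0,0]
    - [0,0,0]
  fingers: [-1,-1,-1,-1,-1]

```text
t: 6.5
ee_pos: [0.5531, 0.0906, 0.1101]
ee_rot: [[1.0, -0.002, -0.001], [-0.002, -1.0, -0.0], [-0.001, 0.0, -1.0]]
ft_force: [-0.1, 0.2, -2.9]
width: 0.156
grasp_force: 58.9
```

Call:
send_rows:
  translation:
    - [0,-0.001,0]
    - [0,-0.002,0]
    - [0,-0.003,0]
    - [0,-0.004,0]
    - [0,-0.005,0]
  dr:
    - [0,0,0]
    - [0,0,0]
    - [0,0,0]
    - [0,0,0]
    - [0,0,0]
  fingers: [-1,-1,-1,-1,-1]

```text
t: 6.92
ee_pos: [0.5531, 0.0876, 0.1104]
ee_rot: [[1.0, 0.001, 0.0], [0.001, -1.0, -0.0], [0.0, 0.0, -1.0]]
ft_force: [-0.4, -0.7, -2.0]
width: 0.153
grasp_force: 58.9
```

Lead edge is now at about −0.107. I'll creep in.

Call:
send_rows:
  translation:
    - [0,-0.001,0]
    - [0,-0.002,0]
    - [0,-0.003,0]
    - [0,-0.003,0]
    - [0,-0.003,0]
  dr:
    - [0,0,0]
    - [0,0,0]
    - [0,0,0]
    - [0,0,0]
    - [0,0,0]
  fingers: [-1,-1,-1,-1,-1]

```text
t: 7.33
ee_pos: [0.5531, 0.0844, 0.1103]
ee_rot: [[1.0, -0.0, -0.0], [-0.0, -1.0, -0.0], [-0.0, 0.0, -1.0]]
ft_force: [0.3, 0.3, -2.1]
width: 0.157
grasp_force: 58.9
```

Call:
send_rows:
  translation:
    - [0,-0.001,0]
    - [0,-0.002,0]
    - [0,-0.003,0]
    - [0,-0.003,0]
    - [0,-0.003,0]
  dr:
    - [0,0,0]
    - [0,0,0]
    - [0,0,0]
    - [0,0,0]
    - [0,0,0]
  fingers: [-1,-1,-1,-1,-1]

```text
t: 7.75
ee_pos: [0.5531, 0.0814, 0.1103]
ee_rot: [[1.0, -0.0, -0.0], [-0.0, -1.0, -0.0], [-0.0, 0.0, -1.0]]
ft_force: [-0.2, 0.4, -1.8]
width: 0.157
grasp_force: 58.9
```

Call:
send_rows:
  translation:
    - [0,-0.001,0]
    - [0,-0.002,0]
    - [0,-0.003,0]
    - [0,-0.003,0]
    - [0,-0.003,0]
  dr:
    - [0,0,0]
    - [0,0,0]
    - [0,0,0]
    - [0,0,0]
    - [0,0,0]
  fingers: [-1,-1,-1,-1,-1]

```text
t: 8.17
ee_pos: [0.5531, 0.0784, 0.1103]
ee_rot: [[1.0, -0.0, 0.0], [-0.0, -1.0, -0.0], [0.0, 0.0, -1.0]]
ft_force: [-0.0, -0.5, -1.2]
width: 0.154
grasp_force: 58.9
```

Call:
send_rows:
  translation:
    - [0,-0.001,0]
    - [0,-0.002,0]
    - [0,-0.003,0]
    - [0,-0.003,0]
    - [0,-0.003,0]
  dr:
    - [0,0,0]
    - [0,0,0]
    - [0,0,0]
    - [0,0,0]
    - [0,0,0]
  fingers: [-1,-1,-1,-1,-1]

```text
t: 8.58
ee_pos: [0.5531, 0.0754, 0.1103]
ee_rot: [[1.0, 0.0, -0.0], [0.0, -1.0, -0.0], [-0.0, 0.0, -1.0]]
ft_force: [-0.3, 0.7, -2.1]
width: 0.153
grasp_force: 58.9
```

Call:
send_rows:
  translation:
    - [0,-0.001,0]
    - [0,-0.002,0]
    - [0,-0.003,0]
    - [0,-0.004,0]
    - [0,-0.004,0]
  dr:
    - [0,0,0]
    - [0,0,0]
    - [0,0,0]
    - [0,0,0]
    - [0,0,0]
  fingers: [-1,-1,-1,-1,-1]

```text
t: 9.0
ee_pos: [0.5531, 0.0713, 0.1103]
ee_rot: [[1.0, -0.0, -0.0], [-0.0, -1.0, -0.0], [-0.0, 0.0, -1.0]]
ft_force: [-0.6, -0.6, -2.6]
width: 0.154
grasp_force: 58.9
```

Inside with no contact. I'll continue in somewhat larger steps, watching the forces.

Call:
send_rows:
  translation:
    - [0,-0.002,0]
    - [0,-0.004,0]
    - [0,-0.006,0]
    - [0,-0.008,0]
    - [0,-0.01,0]
  dr:
    - [0,0,0]
    - [0,0,0]
    - [0,0,0]
    - [0,0,0]
    - [0,0,0]
  fingers: [-1,-1,-1,-1,-1]

```text
t: 9.42
ee_pos: [0.5531, 0.0612, 0.1103]
ee_rot: [[1.0, 0.0, 0.0], [0.0, -1.0, -0.0], [0.0, 0.0, -1.0]]
ft_force: [-0.7, 0.6, -3.2]
width: 0.151
grasp_force: 58.8
```

```bash
python3 - <<'E'
from h import *
o=np.hstack([cv2.resize(grab_frame("side")["pixels"][90:250,220:380],(400,400),interpolation=2),cv2.resize(grab_frame("top")["pixels"][140:290,245:395],(400,400),interpolation=2)])
cv2.imwrite("pics/c3.png",o); print(get_obs()["ft_force"])
E
```

```text
[-0.03902757 -0.57625097 -1.91228468]
```

View pics/c3.png

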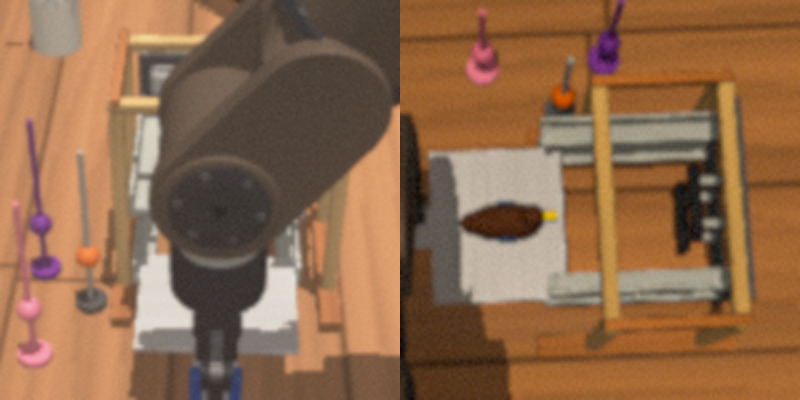

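The top view shows the tray's leading edge (565,150–300) between the rails, beneath the high pair, with no contact. Continuing in.

Call:
send_rows:
  translation:
    - [0,-0.003,0]
    - [0,-0.006,0]
    - [0,-0.009,0]
    - [0,-0.012,0]
    - [0,-0.015,0]
  dr:
    - [0,0,0]
    - [0,0,0]
    - [0,0,0]
    - [0,0,0]
    - [0,0,0]
  fingers: [-1,-1,-1,-1,-1]

```text
t: 9.93
ee_pos: [0.5531, 0.0461, 0.1103]
ee_rot: [[1.0, 0.0, 0.0], [0.0, -1.0, -0.0], [0.0, 0.0, -1.0]]
ft_force: [-0.0, 0.4, -2.4]
width: 0.153
grasp_force: 58.8
```

Call:
send_rows:
  translation:
    - [0,-0.004,0]
    - [0,-0.008,0]
    - [0,-0.012,0]
    - [0,-0.016,0]
    - [0,-0.02,0]
  dr:
    - [0,0,0]
    - [0,0,0]
    - [0,0,0]
    - [0,0,0]
    - [0,0,0]
  fingers: [-1,-1,-1,-1,-1]

```text
t: 10.35
ee_pos: [0.5531, 0.026, 0.1103]
ee_rot: [[1.0, 0.0, -0.0], [0.0, -1.0, -0.0], [-0.0, 0.0, -1.0]]
ft_force: [1.2, -0.9, -1.4]
width: 0.156
grasp_force: 58.8
```

Call:
send_rows:
  translation:
    - [0,-0.004,0]
    - [0,-0.008,0]
    - [0,-0.012,0]
    - [0,-0.016,0]
    - [0,-0.02,0]
  dr:
    - [0,0,0]
    - [0,0,0]
    - [0,0,0]
    - [0,0,0]
    - [0,0,0]
  fingers: [-1,-1,-1,-1,-1]

```text
t: 10.77
ee_pos: [0.5531, 0.006, 0.1103]
ee_rot: [[1.0, 0.0, -0.0], [0.0, -1.0, -0.0], [-0.0, 0.0, -1.0]]
ft_force: [-0.7, 0.1, -3.0]
width: 0.151
grasp_force: 58.8
```

Call:
send_rows:
  translation:
    - [0,-0.004,0]
    - [0,-0.008,0]
    - [0,-0.012,0]
    - [0,-0.016,0]
    - [0,-0.02,0]
  dr:
    - [0,0,0]
    - [0,0,0]
    - [0,0,0]
    - [0,0,0]
    - [0,0,0]
  fingers: [-1,-1,-1,-1,-1]

```text
t: 11.18
ee_pos: [0.5531, -0.014, 0.1103]
ee_rot: [[1.0, 0.0, -0.0], [0.0, -1.0, -0.0], [-0.0, 0.0, -1.0]]
ft_force: [0.4, 0.4, -2.0]
width: 0.156
grasp_force: 58.8
```

Call:
send_rows:
  translation:
    - [0,-0.004,0]
    - [0,-0.008,0]
    - [0,-0.012,0]
    - [0,-0.016,0]
    - [0,-0.02,0]
  dr:
    - [0,0,0]
    - [0,0,0]
    - [0,0,0]
    - [0,0,0]
    - [0,0,0]
  fingers: [-1,-1,-1,-1,-1]

```text
t: 11.6
ee_pos: [0.5531, -0.034, 0.1103]
ee_rot: [[1.0, 0.0, -0.0], [0.0, -1.0, -0.0], [-0.0, 0.0, -1.0]]
ft_force: [-0.3, -0.5, -2.4]
width: 0.154
grasp_force: 58.8
```

Before the bumper, I'll feel for the side walls.

Call:
send_rows:
  translation:
    - [0.0005,0,0]
    - [0.001,0,0]
    - [0.0015,0,0]
    - [0.002,0,0]
    - [0.002,0,0]
  dr:
    - [0,0,0]
    - [0,0,0]
    - [0,0,0]
    - [0,0,0]
    - [0,0,0]
  fingers: [-1,-1,-1,-1,-1]

```text
t: 12.02
ee_pos: [0.5552, -0.0334, 0.1103]
ee_rot: [[1.0, 0.0, 0.0], [0.0, -1.0, -0.0], [0.0, 0.0, -1.0]]
ft_force: [0.7, -1.0, -3.0]
width: 0.15
grasp_force: 58.9
```

Call:
send_rows:
  translation:
    - [-0.001,0,0]
    - [-0.002,0,0]
    - [-0.003,0,0]
    - [-0.0035,0,0]
    - [-0.0035,0,0]
  dr:
    - [0,0,0]
    - [0,0,0]
    - [0,0,0]
    - [0,0,0]
    - [0,0,0]
  fingers: [-1,-1,-1,-1,-1]

```text
t: 12.43
ee_pos: [0.5519, -0.0335, 0.1105]
ee_rot: [[1.0, 0.0, 0.001], [0.0, -1.0, -0.0], [0.001, 0.0, -1.0]]
ft_force: [2.4, 1.2, -2.5]
width: 0.158
grasp_force: 58.8
```

Slight wall contact at x ≈ 0.5517 and free up to 0.5552, so I'll centre at 0.554 and approach the bumper.

Call:
send_rows:
  translation:
    - [0.0015,0,0]
    - [0.0024,-0.002,0]
    - [0.0024,-0.006,0]
    - [0.0024,-0.01,0]
    - [0.0024,-0.013,0]
  dr:
    - [0,0,0]
    - [0,0,0]
    - [0,0,0]
    - [0,0,0]
    - [0,0,0]
  fingers: [-1,-1,-1,-1,-1]

```text
t: 12.85
ee_pos: [0.5539, -0.0472, 0.1102]
ee_rot: [[1.0, -0.0, -0.0], [-0.0, -1.0, -0.0], [-0.0, 0.0, -1.0]]
ft_force: [-0.3, -1.2, -1.8]
width: 0.153
grasp_force: 58.9
```

Call:
send_rows:
  translation:
    - [0,-0.001,0]
    - [0,-0.002,0]
    - [0,-0.003,0]
    - [0,-0.004,0]
    - [0,-0.004,0]
  dr:
    - [0,0,0]
    - [0,0,0]
    - [0,0,0]
    - [0,0,0]
    - [0,0,0]
  fingers: [-1,-1,-1,-1,-1]

```text
t: 13.27
ee_pos: [0.554, -0.0505, 0.1103]
ee_rot: [[1.0, -0.0, -0.0], [-0.0, -1.0, 0.0], [-0.0, -0.0, -1.0]]
ft_force: [-1.1, 2.3, -2.0]
width: 0.154
grasp_force: 59.0
```

Call:
send_rows:
  translation:
    - [0,-0.0005,0]
    - [0,-0.001,0]
    - [0,-0.0015,0]
    - [0,-0.002,0]
    - [0,-0.002,0]
  dr:
    - [0,0,0]
    - [0,0,0]
    - [0,0,0]
    - [0,0,0]
    - [0,0,0]
  fingers: [-1,-1,-1,-1,-1]

```text
t: 13.68
ee_pos: [0.554, -0.0524, 0.1103]
ee_rot: [[1.0, 0.0, -0.0], [0.0, -1.0, 0.0], [-0.0, -0.0, -1.0]]
ft_force: [0.1, 3.7, -1.6]
width: 0.152
grasp_force: 59.0
```

The bumper is felt, starting near −0.0507. I'll press to about 5.7 mm.

Call:
send_rows:
  translation:
    - [0,-0.001,0]
    - [0,-0.002,0]
    - [0,-0.003,0]
    - [0,-0.004,0]
    - [0,-0.004,0]
  dr:
    - [0,0,0]
    - [0,0,0]
    - [0,0,0]
    - [0,0,0]
    - [0,0,0]
  fingers: [-1,-1,-1,-1,-1]

```text
t: 14.1
ee_pos: [0.554, -0.0563, 0.1104]
ee_rot: [[1.0, -0.0, -0.0], [-0.0, -1.0, 0.0], [-0.0, -0.0, -1.0]]
ft_force: [1.4, 7.5, -1.6]
width: 0.152
grasp_force: 59.2
```

Call:
send_rows:
  translation:
    - [0,-0.0005,0]
    - [0,-0.0005,-0.002]
    - [0,-0.0005,-0.004]
    - [0,-0.0005,-0.006]
    - [0,-0.0005,-0.007]
  dr:
    - [0,0,0]
    - [0,0,0]
    - [0,0,0]
    - [0,0,0]
    - [0,0,0]
  fingers: [-1,-1,-1,-1,-1]

```text
t: 14.52
ee_pos: [0.5539, -0.0566, 0.1032]
ee_rot: [[1.0, 0.0, -0.0], [0.0, -1.0, 0.0], [-0.0, -0.0, -1.0]]
ft_force: [0.4, 7.5, -0.4]
width: 0.155
grasp_force: 59.2
```

Call:
send_rows:
  translation:
    - [0,0,-0.0005]
    - [0,0,-0.001]
    - [0,0,-0.0015]
    - [0,0,-0.0015]
    - [0,0,-0.0015]
  dr:
    - [0,0,0]
    - [0,0,0]
    - [0,0,0]
    - [0,0,0]
    - [0,0,0]
  fingers: [-1,-1,-1,-1,-1]

```text
t: 14.93
ee_pos: [0.5539, -0.0566, 0.1018]
ee_rot: [[1.0, 0.0, -0.0], [0.0, -1.0, 0.0], [-0.0, -0.0, -1.0]]
ft_force: [0.5, 8.5, 0.1]
width: 0.157
grasp_force: 59.2
```

Call:
send_rows:
  translation:
    - [0,0,-0.0005]
    - [0,0,-0.001]
    - [0,0,-0.001]
    - [0,0,-0.001]
    - [0,0,-0.001]
  dr:
    - [0,0,0]
    - [0,0,0]
    - [0,0,0]
    - [0,0,0]
    - [0,0,0]
  fingers: [-1,-1,-1,-1,-1]

```text
t: 15.35
ee_pos: [0.5539, -0.0566, 0.1008]
ee_rot: [[1.0, 0.0, -0.0], [0.0, -1.0, 0.0], [-0.0, -0.0, -1.0]]
ft_force: [0.0, 7.9, -1.0]
width: 0.155
grasp_force: 59.2
```

Call:
send_rows:
  translation:
    - [0,0,-0.0005]
    - [0,0,-0.001]
    - [0,0,-0.001]
    - [0,0,-0.001]
    - [0,0,-0.001]
  dr:
    - [0,0,0]
    - [0,0,0]
    - [0,0,0]
    - [0,0,0]
    - [0,0,0]
  fingers: [-1,-1,-1,-1,-1]

```text
t: 15.77
ee_pos: [0.5539, -0.0567, 0.0999]
ee_rot: [[1.0, 0.0, -0.0], [0.0, -1.0, 0.0], [-0.0, -0.0, -1.0]]
ft_force: [-0.2, 9.5, -0.2]
width: 0.154
grasp_force: 59.3
```

Call:
send_rows:
  translation:
    - [0,0,-0.0005]
    - [0,0,-0.001]
    - [0,0,-0.001]
    - [0,0,-0.001]
    - [0,0,-0.001]
  dr:
    - [0,0,0]
    - [0,0,0]
    - [0,0,0]
    - [0,0,0]
    - [0,0,0]
  fingers: [-1,-1,-1,-1,-1]

```text
t: 16.18
ee_pos: [0.554, -0.0566, 0.0996]
ee_rot: [[1.0, 0.0, 0.0], [0.0, -1.0, 0.0], [0.0, -0.0, -1.0]]
ft_force: [-1.7, 9.3, 8.3]
width: 0.153
grasp_force: 60.5
```

Landed at TCP z 0.0997, which is underside 60 mm, so the tray is on the ledges behind the lips. I'll relax the push, ease back onto the lips, and open.

Call:
send_rows:
  translation:
    - [0,0,0.0004]
    - [0,0.0005,0.0006]
    - [0,0.001,0.0006]
    - [0,0.0015,0.0006]
    - [0,0.0015,0.0006]
  dr:
    - [0,0,0]
    - [0,0,0]
    - [0,0,0]
    - [0,0,0]
    - [0,0,0]
  fingers: [-1,-1,-1,-1,-1]

```text
t: 16.6
ee_pos: [0.5541, -0.0554, 0.0997]
ee_rot: [[1.0, 0.0, 0.0], [0.0, -1.0, -0.0], [0.0, 0.0, -1.0]]
ft_force: [-1.5, 5.9, 2.4]
width: 0.153
grasp_force: 59.8
```

Call:
send_rows:
  translation:
    - [0,0,0]
    - [0,0,0]
    - [0,0,0]
    - [0,0,0]
    - [0,0,0]
  dr:
    - [0,0,0]
    - [0,0,0]
    - [0,0,0]
    - [0,0,0]
    - [0,0,0]
  fingers: [-0.6,-0.4,-0.2,0,0]

```text
t: 17.02
ee_pos: [0.5541, -0.0558, 0.0994]
ee_rot: [[1.0, -0.0, 0.0], [-0.0, -1.0, -0.0], [0.0, 0.0, -1.0]]
ft_force: [-0.1, 0.1, -0.4]
width: 0.501
grasp_force: 0.0
```

```bash
python3 - <<'E'
from h import *
o=np.hstack([cv2.resize(grab_frame("side")["pixels"][90:250,220:380],(400,400),interpolation=2),cv2.resize(grab_frame("top")["pixels"][140:290,245:395],(400,400),interpolation=2)])
cv2.imwrite("pics/c4.png",o); s=get_obs(); print(s["ft_force"],s["width"],s["ee_pos"])
E
```

```text
[ 0.24219395 -0.85683871 -0.00169899] 0.5036143192173393 [ 0.5540442  -0.05569247  0.09942943]
```

View pics/c4.png

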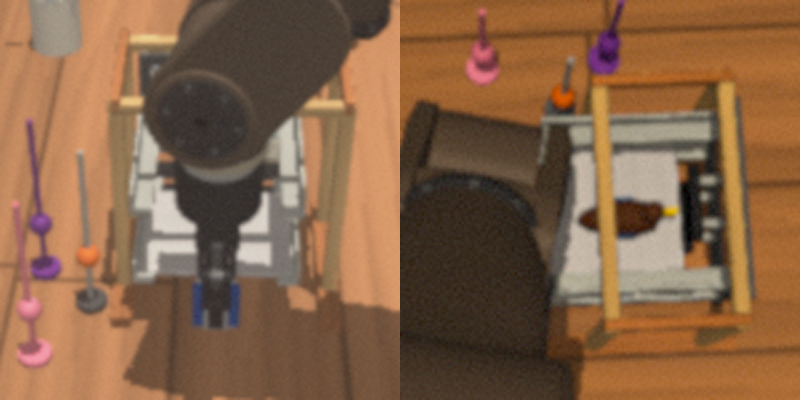

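The tray sits between the low rails with its edge behind the lips (side view row ~275) and the fingers clear of the handle. Retreating straight up.

Call:
send_rows:
  translation:
    - [0,0.002,0.01]
    - [0,0.004,0.025]
    - [0,0.004,0.045]
    - [0,0.004,0.07]
    - [0,0.004,0.1]
  dr:
    - [0,0,0]
    - [0,0,0]
    - [0,0,0]
    - [0,0,0]
    - [0,0,0]
  fingers: [0,0,0,0,0]

```text
t: 17.53
ee_pos: [0.5535, -0.0513, 0.2003]
ee_rot: [[1.0, 0.0, -0.002], [0.0, -1.0, 0.0], [-0.002, -0.0, -1.0]]
ft_force: [-0.4, 0.1, 0.2]
width: 0.498
grasp_force: 0.0
```

Call:
send_rows:
  translation:
    - [0,0.03,0.02]
    - [0,0.06,0.04]
    - [0,0.09,0.06]
    - [0,0.12,0.08]
    - [0,0.15,0.1]
  dr:
    - [0,0,0]
    - [0,0,0]
    - [0,0,0]
    - [0,0,0]
    - [0,0,0]
  fingers: [0,0,0,0,0]

```text
t: 17.95
ee_pos: [0.5534, 0.0999, 0.3015]
ee_rot: [[1.0, -0.0, 0.001], [-0.0, -1.0, -0.0], [0.001, 0.0, -1.0]]
ft_force: [0.7, 0.8, -0.5]
width: 0.501
grasp_force: 0.0
```

Call:
send_rows:
  translation:
    - [0,0.03,0.02]
    - [0,0.06,0.04]
    - [0,0.09,0.04]
    - [0,0.1,0.04]
    - [0,0.1,0.04]
  dr:
    - [0,0,0]
    - [0,0,0]
    - [0,0,0]
    - [0,0,0]
    - [0,0,0]
  fingers: [0,0,0,0,0]

```text
t: 18.37
ee_pos: [0.5534, 0.2004, 0.3399]
ee_rot: [[1.0, 0.003, 0.0], [0.003, -1.0, 0.0], [0.0, -0.0, -1.0]]
ft_force: [0.6, -0.2, 0.6]
width: 0.5
grasp_force: 0.0
```

```bash
python3 - <<'E'
from h import *
f=grab_frame("side"); W=world(f); h,s,v=cv2.split(cv2.cvtColor(f["pixels"],cv2.COLOR_BGR2HSV))
m=(f["z_map"]>0)&(s<100)&(v>60)&(W[...,2]>.05)&(W[...,2]<.08)&(W[...,0]>.50)&(W[...,0]<.605)&(W[...,1]<-.11)&(W[...,1]>-.24)
P=W[m]; A=np.linalg.lstsq(np.c_[P[:,:2],np.ones(len(P))],P[:,2],rcond=None)[0]
print(m.sum(),A[:2].round(4),np.median(P[:,2]).round(4))
o=np.hstack([cv2.resize(f["pixels"][90:250,220:380],(400,400),interpolation=2),cv2.resize(grab_frame("top")["pixels"][140:290,245:395],(400,400),interpolation=2)])
cv2.imwrite("pics/c5.png",o)
E
```

```text
538 [ 0.0014 -0.0071] 0.067
```

View pics/c5.png

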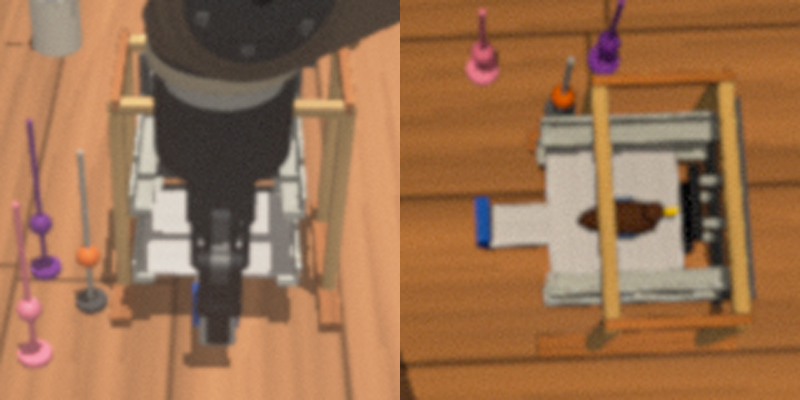

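The tray is flat (slope ≈ 0.007), at the right height, against the bumper, square, and the arm is clear.

```bash
python3 -c "
from plant import *
print(hand_in())"
```

```text
the job is handed in; nothing more can be done
None
```

I slid the tray onto the low rail pair, the one level with the orange ball beside the rack, let go and handed the job in at about 18 s; the last pictures show it flat, square and against the bumper with the arm clear, and hand-in returned no verdict.

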